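# Stack the nested produce tubs over a lemon

### The arm

A 6-joint arm with a two-finger parallel gripper is mounted at the origin on a cart in front of the work surface, level with it; the furniture and walls round the work are solid. World frame = base frame: x ahead of the robot, y to its left, z up, the work surface at z = 0. Lengths are in mm, angles in rad, forces in N, time in s.
With the tool pointing down it reaches from about 375 to 925 mm from the base axis. Payload 5.7 kg.
Tool frame: the origin (TCP) lies on the front face of the gripper's body, between the roots of the fingers; the fingertips stand 73 mm ahead of it and the grasp point (between the pads) lies 54 mm ahead of it; z points along the fingers, y is the line along which they close (so a half turn about z gives the same grasp; the last joint's range is limited). The gripper opens to 85 mm and grips with 20 to 120 N. Pads are 22 mm wide; open, the fingers measure 114 mm over their backs; the gripper's body (76 mm by 85 mm) begins 54 mm behind the grasp point. The pads swing forward as they close: fully open they stand 13 mm farther back than shut.
Start: joints at [1.07, 0.359, 1.51, -0, 1.272, -0.115], TCP at [225.774, 555.876, 303.867] pointing down, gripper open.
Joint ranges: [-2.97, 2.97], [-1.01, 2.36], [0.21, 2.38], [-0.96, 4.11], [0.2, 2.71], [-2.98, 2.98]. Speed limits (rad/s): [2.39, 2.39, 3.14, 3.14, 3.14, 3.14].

### API

Orientations are given as a rotation vector (axis times angle).
In Python, from bench import arm gives the robot as it stands.
- The arm moves only by the tool jog_arm, never from a script. Its argument "commands" is a list of rows, each an object of numbers: "ax", "ay", "az": the turn, a rotation vector about the tool's x, y, z in degrees; "tx", "ty", "tz": the shift along the tool's x, y, z in m; "hand": the opening, from 0 (shut) to 1 (fully open). A call has 1 to 20 rows; each row is the pose to reach, as a shift and turn from the pose commanded when the call began, along the tool's axes at that moment; what a row does not reach only later rows make up. A row lasts 1/10 s, in which the tool goes at most 50 mm and 8.59 degrees, less where a joint would pass 70% of its speed; a pose out of reach is approached as far as the arm can. A call with a gripper value outside its range is refused whole. The fingers move at their own pace and stop on an object; the grip force is fixed at half the most. Time passes only in rows, so rows that repeat a pose let the fingers close. It gives the time, the measured TCP pose, the force, the opening and the grip force at its end, in the units of the state.
- arm.get_obs(): the state, without advancing time (a new reading comes with each control period).
- arm.camera(name): name is "side" or "top"; returns (picture, depth): 400x640x3 uint8, red, green, blue; 400x640 float32, mm along the optical axis (not along the pixel's ray), 0 where there is no reading.
- arm.get_calibration(name): a dict with "mtx" (3x3 intrinsics, pixels), "D" ([k1, k2, p1, p2, k3] as OpenCV has them; the pictures are not rectified), "T" (4x4, takes a point from camera to world coordinates). Camera axes: x right, y up, looking along -z (the intrinsics and any distortion apply to the point x, -y, -z); pixel columns grow to the right and rows downward; lengths in mm; the calibration is good to about 2 mm. A picture is of the moment at which its call begins. get_calibration takes no time and is no camera call.
- arm.hand_in(): hands the job in; it is judged then, once.
The state is a dict: "t": time; "joint_pos": joint angles; "dq": joint speeds; "joint_torque": joint torques, N m; "tool_pos": TCP position; "tcp_rot": TCP orientation; "ft_force": force on the tool from outside, world axes, zero at the start; "moment": the same for the moment, N m; "width": finger opening in mm; "gripper_force": force on a finger pad.
Only numpy, scipy, OpenCV 4.12 (cv2) and the standard library are available. Lean on these libraries where they do the work, as an engineer would, in place of code of your own. Each camera call takes 0.05 s, during which the arm holds its last target. There are 200 camera calls.

### The job

Two identical stack-nest tubs are nested in the wooden stand. Lift the upper tub out and stand it upright on the clear worktop, put the lemon into the lower tub, then take the upper tub again and put it back on the lower one turned end for end, so that it stacks high on its lugs instead of nesting and leaves room for the lemon. The lower tub stays in its stand, and the garlic and the lime stay where they are.

Things in the scene. Friction and masses are not known exactly. Their poses are not given: they have to be found in the camera images.
- upper_tub: Upper white plastic tub, open, 84 mm high, 172 x 128 mm over all. Origin: centre of underside; x along length, z up. Lower part (z 0-44) 144 x 100 mm outside. Same yaw as the lower tub: its lugs drop into slots and it nests, origin 44 mm above the lower one's (as at the start). Turned by pi: lugs stand on the rim, it stacks, origin 76 mm above, bottom 8 mm inside the rim, 4 mm play. About 0.22 kg.
- upper_tub_end (a point): Middle of the upper tub's +x end wall, at rim height: 81 mm along +x from the tub's origin, 84 mm up. Each end wall (this one and its mirror image at -x) is upright, 10 mm thick and 40 mm deep, full width: pinch it from above, one finger inside the tub. In the stand only the front end (toward the robot, -x at the start) can be pinched; the rear is against the panel.
- upper_tub_lug (a point): Underside of a lug of the upper tub, at x 40, y 61, z 8 mm of the tub. Each tub has two lugs on each long side, 14 mm long, at x = +40 and -15 mm (not symmetric end for end), out to y = +-64 mm, and 20 mm long open slots in the rim of the long sides at the same x.
- lower_tub: Lower tub, same shape and axes as the upper one, 0.35 kg, standing loose in the stand, x toward the stand's back within 2 degrees. Inside: floor 4 mm thick, 136 x 92 mm up to z 44, then a ledge and a collar 152 x 108 mm up to the rim at z 84. Room inside is 72 mm high with the upper tub stacked, 40 mm nested. The rim of its long sides is 10 mm wide.
- stand: Fixed wooden stand, open at front (-x) and top. Origin: on the worktop, under the lower tub's place; x to its back. Base 10 mm thick, x -106 to 108, y +-92 mm, 10 mm stop at its front; back panel from x 94, 165 mm high, 8 mm behind the tubs; cheeks from y +-78 mm, x 30 to 94, 120 mm high. Worktop round x 0.47 y 0.165 m is clear for a tub set along y.
- lemon: A yellow lemon lying on the worktop left of the stand, 78 mm long, 55 mm thick, about 0.11 kg. Origin: centre of its underside as it lies at the start; x along its length, y across (55 mm), z up at the start (56 mm high). It may roll in the tub, and the origin turns with it.
- garlic: A garlic bulb, 56 mm wide and high, not to be moved. Origin: centre of its underside.
- lime: A green lime, 60 x 48 x 48 mm, smaller than the lemon, not to be moved. Origin: centre of its underside.
There are look-alikes about, which are no part of the job. Of the things like the lemon, leave any that is blue or turquoise; of the rest the smaller one is meant.

How it is judged (in metres and radians):
On the way, in this order (a step that is already met when the one before it is completed fails the run):
1. the upper tub stands upright on the worktop, let go (z of upper_tub in the frame of stand between -0.006 and 0.006 m and angle between upper_tub's own z axis and vertical below 0.06 rad and linear speed of upper_tub below 0.03 m/s and contact force between the fingers and upper_tub below 0.1 N), for 0.2 s.
2. the lemon lies in the lower tub, let go, while the upper tub still stands on the worktop (x of lemon in the frame of lower_tub between -0.075 and 0.075 m and y of lemon in the frame of lower_tub between -0.055 and 0.055 m and z of lemon in the frame of lower_tub between -0.01 and 0.065 m and z of upper_tub in the frame of stand between -0.006 and 0.006 m and angle between each of upper_tub, lower_tub's own z axis and vertical below 0.06 rad and linear speed of lemon below 0.03 m/s and contact force between the fingers and lemon below 0.1 N and x of lower_tub in the frame of stand between -0.02 and 0.02 m and y of lower_tub in the frame of stand between -0.02 and 0.02 m and z of lower_tub in the frame of stand between 0.004 and 0.016 m), for 0.2 s.
At the end, for the whole second after the job is handed in: The upper tub sits stacked level on the lower one (origin 71 to 81 mm above its origin, within 10 mm along x and y, ends in line within 0.12 rad, tilt under 0.06 rad); the lemon lies in the lower tub; the lower tub stands level in its stand within 20 mm of its place; all at rest and let go (x of upper_tub in the frame of lower_tub between -0.01 and 0.01 m and y of upper_tub in the frame of lower_tub between -0.01 and 0.01 m and z of upper_tub in the frame of lower_tub between 0.071 and 0.081 m and angle between the x axis of upper_tub and the x axis of lower_tub, either way round below 0.12 rad and angle between each of upper_tub, lower_tub's own z axis and vertical below 0.06 rad and x of lemon in the frame of lower_tub between -0.075 and 0.075 m and y of lemon in the frame of lower_tub between -0.055 and 0.055 m and z of lemon in the frame of lower_tub between -0.01 and 0.065 m and x of lower_tub in the frame of stand between -0.02 and 0.02 m and y of lower_tub in the frame of stand between -0.02 and 0.02 m and z of lower_tub in the frame of stand between 0.004 and 0.016 m and linear speed of each of upper_tub, lower_tub, lemon below 0.03 m/s); the robot touches nothing.
It fails at once if the garlic or the lime is moved more than 30 mm (distance of any of garlic, lime from where it was at the start of the episode above 0.03 m).
It also fails if it takes over 72 s, if anything falls off the work surface, if the arm or the gripper's body presses on something with over 40 N, if the wrist force passes 120 N, or if a joint passes its speed limit or range.

## Working session

There is one attempt and no reset: what is moved stays moved. The work goes in short steps, Python scripts to look and compute and a tool call to move; the robot and the scene stay as the last step left them, time stands still between calls to the robot, and variables do not carry over. Pictures are saved under pics/ and viewed, at most 10 in all, crops included, and the job is handed in when it is done.

Besides the shell and the picture viewer there is one more tool, called after "Request:" by a JSON object that holds its "fn" and its "kwargs". jog_arm: Moves the arm, as the interface text tells. Its arguments: {"type":"object","properties":{"commands":{"type":"array"}},"required":["commands"]}

```bash
ls; mkdir -p pics
cat > h.py <<'E'
import numpy as np, cv2
from bench import arm
def world(name,depth):
    c=arm.get_calibration(name);K=np.array(c["mtx"],float);D=np.array(c["D"],float);T=np.array(c["T"],float)
    h,w=depth.shape
    u,v=np.meshgrid(np.arange(w),np.arange(h))
    p=cv2.undistortPoints(np.stack([u,v],-1).reshape(-1,1,2).astype(float),K,D).reshape(h,w,2)
    P=np.stack([p[...,0]*depth,-p[...,1]*depth,-depth],-1)
    W=P@T[:3,:3].T+T[:3,3]
    W[depth<=0]=np.nan
    return W
def look(name):
    im,d=arm.camera(name); return im,world(name,d)
def save(fn,im): cv2.imwrite("pics/"+fn,cv2.cvtColor(im,cv2.COLOR_RGB2BGR))
E
python3 - <<'E'
from h import *
for n in("top","side"):
    im,W=look(n); save(n+"0.png",im); np.savez("/tmp/"+n+"0.npz",im=im,W=W)
    print(n,np.array(arm.get_calibration(n)["T"]).round(2).tolist(),arm.get_calibration(n)["mtx"],arm.get_calibration(n)["D"])
print(arm.get_obs())
E
```

```text
pics
top [[0.02, 0.99, -0.15, 449.29], [-1.0, 0.03, 0.03, 107.9], [0.03, 0.15, 0.99, 943.95], [0.0, 0.0, 0.0, 1.0]] [[383.57246102   0.         316.62642514]
 [  0.         383.57246102 194.79072334]
 [  0.           0.           1.        ]] [-0.03426335  0.          0.          0.          0.        ]
side [[0.4, 0.79, -0.47, 57.1], [-0.92, 0.35, -0.2, -124.97], [0.01, 0.5, 0.86, 1124.38], [0.0, 0.0, 0.0, 1.0]] [[466.05974608   0.         323.62797682]
 [  0.         466.05974608 201.13314659]
 [  0.           0.           1.        ]] [-0.00815101  0.          0.          0.          0.        ]
{'t': 0.1, 'joint_pos': array([ 1.06992238e+00,  3.59478241e-01,  1.51136260e+00,  1.63006588e-05,
        1.27250856e+00, -1.15065694e-01]), 'dq': array([ 0.00028633, -0.00177996, -0.0034007 ,  0.00108863,  0.00168595,
        0.0016476 ]), 'joint_torque': array([-7.33447796e-04, -5.28649378e+01, -2.79349637e+01, -2.57667316e-04,
        5.05671007e-03, -1.39031110e-05]), 'tool_pos': array([225.52117964, 555.45154302, 303.0959787 ]), 'tcp_rot': array([-6.02176862e-01, -3.08278149e+00,  2.62177315e-03]), 'ft_force': array([-0.61890233, -0.62880846,  0.47709807]), 'moment': array([0.00366713, 0.02074552, 0.00865537]), 'gripper_force': 0.0, 'width': 85.37176337441234}
```

View pics/top0.png

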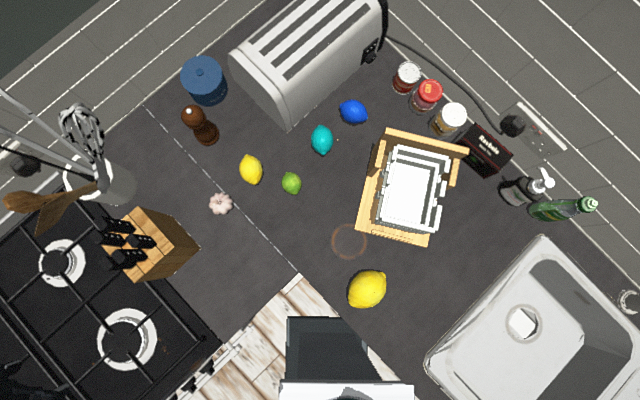

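View pics/side0.png

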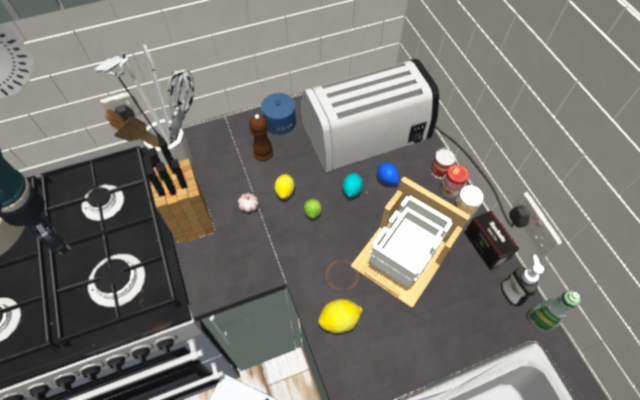

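The yellow candidates in the top view are (251,170) and (367,288). Blue (353,111) and turquoise (321,139) are excluded. The lime is at (291,183), the garlic at (220,204), and the tubs are around (410,190).

Run:
```python
from h import *
for n in("top","side"):
    z=np.load(f"/tmp/{n}0.npz");im,W=z["im"],z["W"]
    hsv=cv2.cvtColor(im,cv2.COLOR_RGB2HSV)
    for nm,lo,hi in(("yel",(22,140,100),(34,255,255)),("green",(36,140,60),(55,255,255))):
        m=cv2.inRange(hsv,lo,hi);k,l,s,c=cv2.connectedComponentsWithStats(m)
        for i in range(1,k):
            if s[i,4]<80: continue
            P=W[l==i];P=P[np.isfinite(P[:,2])]
            zt=np.percentile(P[:,2],99)
            q=P[P[:,2]>zt*0.45][:,:2].astype(np.float32)
            r=cv2.minAreaRect(q)
            print(n,nm,c[i].round(),"ztop",zt.round(1),"rect",r)
    # garlic: pinkish-white near
    u,v=((220,204) if n=="top" else (248,203))
    p=W[v-15:v+16,u-15:u+16].reshape(-1,3);p=p[p[:,2]>15]
    print(n,"garlic",p.mean(0),p.max(0),p.min(0))
    # white tub: rim band
    a=hsv[...,1]<40
    R=(W[...,0]>350)&(W[...,0]<800)&(W[...,1]>-250)&(W[...,1]<120)
    print(np.histogram(W[...,2][R],bins=np.arange(-10,190,6)))
    for lo,hi in((130,150),(115,128),(155,172),(5,15),(90,112)):
        m=(R&(W[...,2]>lo)&(W[...,2]<hi)).astype(np.uint8)
        k,l,s,c=cv2.connectedComponentsWithStats(m)
        for i in range(1,k):
            if s[i,4]>100:
                P=W[l==i];print(n,lo,hi,s[i].tolist(),cv2.minAreaRect(P[:,:2].astype(np.float32)),np.median(P[:,2]).round(1))
im=np.load("/tmp/top0.npz")["im"];A=cv2.resize(im[120:260,180:480],None,fx=2.6,fy=2.6,interpolation=cv2.INTER_CUBIC);save("crop.png",A)
```

```text
top yel [250. 169.] ztop 58.2 rect ((646.6088256835938, 242.68072509765625), (57.04967498779297, 59.7788200378418), 67.77234649658203)
top yel [367. 289.] ztop 79.4 rect ((370.5415954589844, -37.564186096191406), (82.1527328491211, 84.82939147949219), 86.56723022460938)
top green [291. 183.] ztop 50.4 rect ((616.9963989257812, 143.13487243652344), (46.43649673461914, 46.640235900878906), 65.6075668334961)
top garlic [561.98584848 310.37388759  37.6790025 ] [590.47866821 341.19201392  58.10026174] [538.41643212 285.92931768  19.91229482]
(array([   51, 12824,  3239,  1493,   139,   145,   103,   158,   237,
         329,   500,  2077,   348,   407,   382,   167,   172,   530,
         837,   250,   164,   466,   226,   186,  1004,   215,    81,
          75,   155,   448,     0,     0,     0]), array([-10,  -4,   2,   8,  14,  20,  26,  32,  38,  44,  50,  56,  62,
        68,  74,  80,  86,  92,  98, 104, 110, 116, 122, 128, 134, 140,
       146, 152, 158, 164, 170, 176, 182, 188]))
top 130 150 [382, 130, 82, 28, 263] ((686.410888671875, -143.88250732421875), (182.37628173828125, 13.
[... 3191 characters left out ...]
2 [400, 177, 70, 45, 541] ((690.6524658203125, -146.99063110351562), (184.0691680908203, 18.107654571533203), 77.24598693847656) 164.2
side 5 15 [351, 227, 95, 81, 1629] ((588.4959716796875, -121.600341796875), (188.61557006835938, 202.5406951904297), 77.371826171875) 9.7
side 90 112 [459, 186, 21, 22, 326] ((773.0443115234375, -226.78810119628906), (53.36925506591797, 46.2589225769043), 0.4950810372829437) 102.1
side 90 112 [378, 205, 68, 66, 712] ((604.8141479492188, -130.06649780273438), (127.3559799194336, 139.1244354248047), 78.62389373779297) 98.1
side 90 112 [370, 249, 53, 33, 217] ((517.2974243164062, -114.86939239501953), (130.026611328125, 36.49089050292969), 89.4717788696289) 98.5
```

View pics/crop.png

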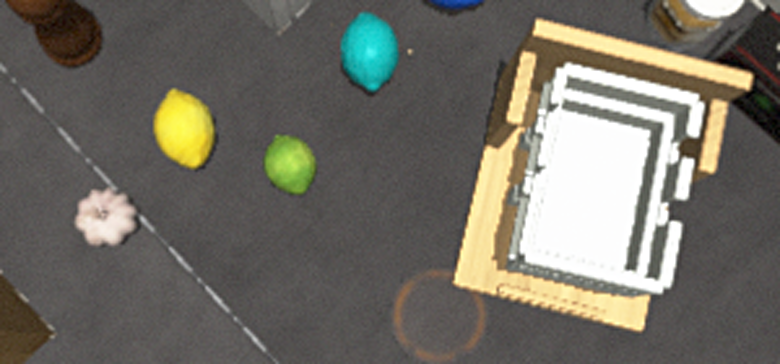

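The crop shows the smaller yellow lemon at crop (183,128), left of the stand. The lime is at (290,165) and the garlic at (105,217). The tubs are nested with their front end at crop (590,280). I choose the lemon at top pixel (251,170); the other yellow one is larger (79 mm high against 58 mm). Next I refine the rim and the lemon axis.

```bash
cat >> h.py <<'E'
def rect(W,lo,hi,c,r=115,yaw=None):
    """rim rectangle: points in height band near c -> centre,size,yaw deg (long axis, toward +x)"""
    m=(W[...,2]>lo)&(W[...,2]<hi)&(np.hypot(W[...,0]-c[0],W[...,1]-c[1])<r)
    P=W[m][:,:2]
    if yaw is None:
        b=cv2.minAreaRect(P.astype(np.float32));yaw=b[2] if b[1][0]>b[1][1] else b[2]-90
    a=np.radians(yaw);R=np.array([[np.cos(a),np.sin(a)],[-np.sin(a),np.cos(a)]])
    q=P@R.T;l=np.percentile(q,.7,axis=0);h=np.percentile(q,99.3,axis=0)
    return ((l+h)/2@R).round(1),(h-l).round(1),round(yaw,2),len(P)
def move(target,psi):
    """tool frame shift (m) and az (deg) from now to a tool-down TCP target with tool-y at angle psi"""
    from scipy.spatial.transform import Rotation as Ro
    o=arm.get_obs();R=Ro.from_rotvec(o["tcp_rot"]);d=R.inv().apply(np.array(target)-o["tool_pos"])/1000
    a=np.radians(psi);G=Ro.from_matrix(np.array([[-np.sin(a),np.cos(a),0],[np.cos(a),np.sin(a),0],[0,0,-1]]).T.T)
    M=np.column_stack([[np.cos(a+np.pi/2),np.sin(a+np.pi/2),0],[np.cos(a),np.sin(a),0],[0,0,-1]])
    rv=np.degrees((R.inv()*Ro.from_matrix(M)).as_rotvec())
    print("shift",d.round(4),"turn",rv.round(1))
E
python3 - <<'E'
from h import *
for n in("top","side"):
    z=np.load(f"/tmp/{n}0.npz");im,W=z["im"],z["W"]
    for y in(None,-11.8): print(n,"rim",rect(W,131,145,(608,-130),108,y))
    print(n,"stand",rect(W,7,13,(608,-130),150))
    m=(np.abs(W[...,2]-138)<7)&(np.hypot(W[...,0]-530,W[...,1]+113)<70);P=W[m]
    a=np.radians(-11.8);q=P[:,:2]@[np.cos(a),np.sin(a)];w=P[:,:2]@[-np.sin(a),np.cos(a)]
    k=q<np.percentile(q,2)+9;print("front wall q",np.percentile(q,[1,2]),"w",np.percentile(w[k],[1,99]),P[k].mean(0))
    hsv=cv2.cvtColor(im,cv2.COLOR_RGB2HSV);l=cv2.inRange(hsv,(22,140,100),(34,255,255))>0
    l&=np.hypot(W[...,0]-646,W[...,1]-243)<70;l&=W[...,2]>10
    P=W[l];print("lemon",P.mean(0),P[P[:,2]>45].mean(0))
    # silhouette back-projected to mid height
    c=np.array(arm.get_calibration(n)["T"])[:3,3];Q=P[:,:2];e=cv2.fitEllipse(Q.astype(np.float32)[cv2.convexHull(Q.astype(np.float32),returnPoints=False)[:,0]]);print(e)
    S=np.cov(Q[P[:,2]>30].T);ev=np.linalg.eigh(S);print(np.sqrt(ev[0]),np.degrees(np.arctan2(ev[1][1,1],ev[1][0,1])))
for p,a in(((530,-113,300),-12),):move(p,a)
E
```

```text
top rim (array([ 598.7, -128.9]), array([179.9, 130.2]), -12.64, 1211)
top rim (array([ 598.9, -129.5]), array([180.2, 130.3]), -11.8, 1211)
top stand (array([ 587. , -122.2]), array([196.9, 182.9]), -12.59, 1409)
front wall q [522.45176474 522.49180722] w [-64.50581474  55.98579179] [ 514.89278125 -110.80333877  138.37452129]
lemon [643.86591094 241.2094158   46.77997222] [647.31257571 243.16476036  51.12699365]
((647.4863891601562, 243.64303588867188), (52.251365661621094, 72.33747863769531), 109.9901123046875)
[13.23305384 17.09380793] -163.31715704102888
side rim (array([ 598.6, -129.4]), array([181.6, 137.3]), -11.76, 1022)
side rim (array([ 598.6, -129.3]), array([181.6, 137.3]), -11.8, 1022)
side stand (array([ 585.1, -123.4]), array([195.6, 182.8]), -12.88, 1378)
front wall q [520.93867638 521.40404627] w [-62.75245848  53.41997102] [ 512.98200084 -113.26503987  137.02919958]
lemon [638.81352921 237.50744792  44.69220358] [644.33755491 241.18222076  51.19796542]
((648.0552978515625, 242.72964477539062), (51.33169937133789, 78.81178283691406), 109.1844253540039)
[13.11089215 15.70850723] -173.22090557553685
shift [-0.5336 -0.5047  0.0039] turn [-0.1  0.1 79.9]
```

Request:
{"fn": "jog_arm", "kwargs": {"commands": [{"tx": -0.02, "ty": -0.02, "az": 4, "hand": 0.5}, {"tx": -0.06, "ty": -0.06, "tz": 0.01, "az": 12, "hand": 0.5}, {"tx": -0.519, "ty": -0.51, "tz": 0.044, "az": 80, "hand": 0.5}, {"tx": -0.519, "ty": -0.51, "tz": 0.044, "az": 80, "hand": 0.5}, {"tx": -0.519, "ty": -0.51, "tz": 0.044, "az": 80, "hand": 0.5}, {"tx": -0.519, "ty": -0.51, "tz": 0.044, "az": 80, "hand": 0.5}, {"tx": -0.519, "ty": -0.51, "tz": 0.044, "az": 80, "hand": 0.5}, {"tx": -0.519, "ty": -0.51, "tz": 0.044, "az": 80, "hand": 0.5}, {"tx": -0.519, "ty": -0.51, "tz": 0.044, "az": 80, "hand": 0.5}, {"tx": -0.519, "ty": -0.51, "tz": 0.044, "az": 80, "hand": 0.5}, {"tx": -0.519, "ty": -0.51, "tz": 0.044, "az": 80, "hand": 0.5}, {"tx": -0.519, "ty": -0.51, "tz": 0.044, "az": 80, "hand": 0.5}, {"tx": -0.519, "ty": -0.51, "tz": 0.044, "az": 80, "hand": 0.5}, {"tx": -0.519, "ty": -0.51, "tz": 0.044, "az": 80, "hand": 0.5}, {"tx": -0.519, "ty": -0.51, "tz": 0.044, "az": 80, "hand": 0.5}, {"tx": -0.519, "ty": -0.51, "tz": 0.044, "az": 80, "hand": 0.5}, {"tx": -0.519, "ty": -0.51, "tz": 0.044, "az": 80, "hand": 0.5}, {"tx": -0.519, "ty": -0.51, "tz": 0.044, "az": 80, "hand": 0.5}, {"tx": -0.519, "ty": -0.51, "tz": 0.044, "az": 80, "hand": 0.5}, {"tx": -0.519, "ty": -0.51, "tz": 0.044, "az": 80, "hand": 0.5}]}}

```text
invalid input at $.commands[0]: expected keys ax, ay, az, tx, ty, tz, hand
```

Run:
```python
from h import *
o=arm.get_obs();print(o["t"],o["tool_pos"],o["tcp_rot"],o["width"],o["joint_pos"])
move((514.5,-112,177),-12.2)
```

```text
0.1 [225.52117964 555.45154302 303.0959787 ] [-6.02176862e-01 -3.08278149e+00  2.62177315e-03] 85.37176337441234 [ 1.06992238e+00  3.59478241e-01  1.51136260e+00  1.63006588e-05
  1.27250856e+00 -1.15065694e-01]
shift [-0.5189 -0.5094  0.1269] turn [-0.1  0.1 80.1]
```

Request:
{"fn": "jog_arm", "kwargs": {"commands": [{"ax": 0, "ay": 0, "az": 4, "tx": -0.02, "ty": -0.02, "tz": 0, "hand": 0.5}, {"ax": 0, "ay": 0, "az": 10, "tx": -0.05, "ty": -0.05, "tz": 0.01, "hand": 0.5}, {"ax": 0, "ay": 0, "az": 80, "tx": -0.519, "ty": -0.51, "tz": 0.044, "hand": 0.5}, {"ax": 0, "ay": 0, "az": 80, "tx": -0.519, "ty": -0.51, "tz": 0.044, "hand": 0.5}, {"ax": 0, "ay": 0, "az": 80, "tx": -0.519, "ty": -0.51, "tz": 0.044, "hand": 0.5}, {"ax": 0, "ay": 0, "az": 80, "tx": -0.519, "ty": -0.51, "tz": 0.044, "hand": 0.5}, {"ax": 0, "ay": 0, "az": 80, "tx": -0.519, "ty": -0.51, "tz": 0.044, "hand": 0.5}, {"ax": 0, "ay": 0, "az": 80, "tx": -0.519, "ty": -0.51, "tz": 0.044, "hand": 0.5}, {"ax": 0, "ay": 0, "az": 80, "tx": -0.519, "ty": -0.51, "tz": 0.044, "hand": 0.5}, {"ax": 0, "ay": 0, "az": 80, "tx": -0.519, "ty": -0.51, "tz": 0.044, "hand": 0.5}, {"ax": 0, "ay": 0, "az": 80, "tx": -0.519, "ty": -0.51, "tz": 0.044, "hand": 0.5}, {"ax": 0, "ay": 0, "az": 80, "tx": -0.519, "ty": -0.51, "tz": 0.044, "hand": 0.5}, {"ax": 0, "ay": 0, "az": 80, "tx": -0.519, "ty": -0.51, "tz": 0.044, "hand": 0.5}, {"ax": 0, "ay": 0, "az": 80, "tx": -0.519, "ty": -0.51, "tz": 0.044, "hand": 0.5}, {"ax": 0, "ay": 0, "az": 80, "tx": -0.519, "ty": -0.51, "tz": 0.044, "hand": 0.5}, {"ax": 0, "ay": 0, "az": 80, "tx": -0.519, "ty": -0.51, "tz": 0.044, "hand": 0.5}, {"ax": 0, "ay": 0, "az": 80, "tx": -0.519, "ty": -0.51, "tz": 0.044, "hand": 0.5}, {"ax": 0, "ay": 0, "az": 80, "tx": -0.519, "ty": -0.51, "tz": 0.044, "hand": 0.5}, {"ax": 0, "ay": 0, "az": 80, "tx": -0.519, "ty": -0.51, "tz": 0.044, "hand": 0.5}, {"ax": 0, "ay": 0, "az": 80, "tx": -0.519, "ty": -0.51, "tz": 0.044, "hand": 0.5}]}}

```text
t: 2.1
tool_pos: [514.1, -110.4, 260.0]
tcp_rot: [-2.441, -1.977, 0.0]
ft_force: [-1.0, 0.5, -0.6]
width: 42.8
gripper_force: 0.0
```

Run:
```python
from h import *
o=arm.get_obs();print(o["t"],o["tool_pos"],o["tcp_rot"],o["width"],o["joint_pos"])
move((514.5,-112,177),-12.2)
```

```text
2.1 [ 514.09019007 -110.41331461  260.00660656] [-2.44106133e+00 -1.97679463e+00  2.85129454e-04] 42.79970062605965 [-3.43032134e-01  2.99580058e-01  1.72310324e+00  1.13563277e-04
  1.11942614e+00 -1.33672939e-01]
shift [-0.0015  0.0008  0.083 ] turn [-0.  -0.   0.2]
```

Request:
{"fn": "jog_arm", "kwargs": {"commands": [{"ax": 0, "ay": 0, "az": 0, "tx": -0.001, "ty": 0.001, "tz": 0.03, "hand": 0.5}, {"ax": 0, "ay": 0, "az": 0, "tx": -0.0015, "ty": 0.001, "tz": 0.06, "hand": 0.5}, {"ax": 0, "ay": 0, "az": 0, "tx": -0.0015, "ty": 0.001, "tz": 0.075, "hand": 0.5}, {"ax": 0, "ay": 0, "az": 0, "tx": -0.0015, "ty": 0.001, "tz": 0.083, "hand": 0.5}, {"ax": 0, "ay": 0, "az": 0, "tx": -0.0015, "ty": 0.001, "tz": 0.083, "hand": 0.5}, {"ax": 0, "ay": 0, "az": 0, "tx": -0.0015, "ty": 0.001, "tz": 0.083, "hand": 0.0}, {"ax": 0, "ay": 0, "az": 0, "tx": -0.0015, "ty": 0.001, "tz": 0.083, "hand": 0.0}, {"ax": 0, "ay": 0, "az": 0, "tx": -0.0015, "ty": 0.001, "tz": 0.083, "hand": 0.0}, {"ax": 0, "ay": 0, "az": 0, "tx": -0.0015, "ty": 0.001, "tz": 0.083, "hand": 0.0}, {"ax": 0, "ay": 0, "az": 0, "tx": -0.0015, "ty": 0.001, "tz": 0.083, "hand": 0.0}, {"ax": 0, "ay": 0, "az": 0, "tx": -0.0015, "ty": 0.001, "tz": 0.083, "hand": 0.0}]}}

```text
t: 3.2
tool_pos: [515.9, -113.7, 178.1]
tcp_rot: [2.442, 1.974, 0.002]
ft_force: [-0.3, 1.7, 6.3]
width: 9.1
gripper_force: 59.3
```

Request:
{"fn": "jog_arm", "kwargs": {"commands": [{"ax": 0, "ay": 0, "az": 0, "tx": 0, "ty": 0, "tz": -0.008, "hand": 0}, {"ax": 0, "ay": 0, "az": 0, "tx": 0, "ty": 0, "tz": -0.02, "hand": 0}, {"ax": 0, "ay": 0, "az": 0, "tx": 0, "ty": 0, "tz": -0.036, "hand": 0}, {"ax": 0, "ay": 0, "az": 0, "tx": 0, "ty": 0, "tz": -0.055, "hand": 0}, {"ax": 0, "ay": 0, "az": 0, "tx": 0, "ty": 0, "tz": -0.075, "hand": 0}, {"ax": 0, "ay": 0, "az": 0, "tx": 0, "ty": 0, "tz": -0.095, "hand": 0}, {"ax": 0, "ay": 0, "az": 0, "tx": 0, "ty": 0, "tz": -0.115, "hand": 0}, {"ax": 0, "ay": 0, "az": 0, "tx": 0, "ty": 0, "tz": -0.13, "hand": 0}, {"ax": 0, "ay": 0, "az": 0, "tx": 0, "ty": 0, "tz": -0.14, "hand": 0}, {"ax": 0, "ay": 0, "az": 0, "tx": 0, "ty": 0, "tz": -0.14, "hand": 0}]}}

```text
t: 4.2
tool_pos: [516.0, -113.9, 318.7]
tcp_rot: [2.441, 1.973, 0.002]
ft_force: [-0.2, 0.1, -3.7]
width: 9.2
gripper_force: 58.7
```

Run:
```python
from h import *
im,W=look("side");save("s1.png",im);np.savez("/tmp/s1.npz",im=im,W=W)
o=arm.get_obs();print(o["t"],o["tool_pos"],o["tcp_rot"],o["width"],o["ft_force"],o["joint_pos"])
print(rect(W,225,310,(600,-130),120))
m=(W[...,2]>200)&(W[...,2]<330)&(np.hypot(W[...,0]-600,W[...,1]+130)<120);P=W[m]
for lo in range(520,720,20):
    k=(P[:,0]>lo)&(P[:,0]<lo+20)
    if k.sum()>10: print(lo,k.sum(),np.percentile(P[k,2],[2,50,95]).round(1))
move((470,84,320),90)
```

```text
4.25 [ 515.48314341 -113.69979336  317.56248483] [2.44245337e+00 1.97403081e+00 8.49721442e-04] 9.11232917690179 [ 0.03434719  0.65468137 -2.86243107] [-3.47915162e-01  2.41631459e-01  1.64726418e+00 -1.38351558e-04
  1.25143240e+00 -1.36537253e-01]
(array([ 575.5, -161.8]), array([194.9,  80. ]), -26.86, 1140)
520 76 [201.7 277.2 280.5]
540 64 [209.4 277.1 279.7]
560 74 [200.3 235.9 277.3]
580 106 [200.2 241.9 279.8]
600 78 [200.1 238.  280.5]
620 78 [200.1 238.5 280.5]
640 208 [200.3 236.  279.5]
660 241 [236.6 264.1 279.8]
shift [ 0.1838 -0.0859 -0.0026] turn [ 0.000e+00  1.000e-01 -1.021e+02]
```

View pics/s1.png

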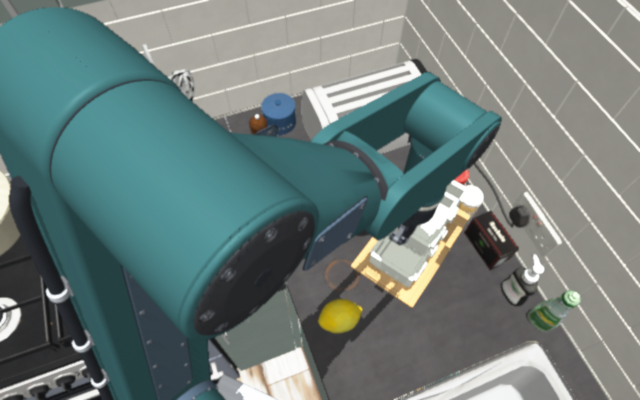

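The side view shows the tub held level, with its rim at about 280 mm everywhere. Now I carry it to the clear worktop.

Request:
{"fn": "jog_arm", "kwargs": {"commands": [{"ax": 0, "ay": 0, "az": -2, "tx": 0.004, "ty": -0.002, "tz": 0, "hand": 0}, {"ax": 0, "ay": 0, "az": -6, "tx": 0.011, "ty": -0.005, "tz": 0, "hand": 0}, {"ax": 0, "ay": 0, "az": -12, "tx": 0.022, "ty": -0.01, "tz": 0, "hand": 0}, {"ax": 0, "ay": 0, "az": -19, "tx": 0.035, "ty": -0.016, "tz": 0, "hand": 0}, {"ax": 0, "ay": 0, "az": -26, "tx": 0.048, "ty": -0.022, "tz": 0, "hand": 0}, {"ax": 0, "ay": 0, "az": -33, "tx": 0.06, "ty": -0.028, "tz": 0, "hand": 0}, {"ax": 0, "ay": 0, "az": -40, "tx": 0.072, "ty": -0.034, "tz": 0, "hand": 0}, {"ax": 0, "ay": 0, "az": -47, "tx": 0.085, "ty": -0.04, "tz": 0, "hand": 0}, {"ax": 0, "ay": 0, "az": -54, "tx": 0.097, "ty": -0.046, "tz": 0, "hand": 0}, {"ax": 0, "ay": 0, "az": -61, "tx": 0.11, "ty": -0.051, "tz": 0, "hand": 0}, {"ax": 0, "ay": 0, "az": -68, "tx": 0.122, "ty": -0.057, "tz": 0, "hand": 0}, {"ax": 0, "ay": 0, "az": -75, "tx": 0.135, "ty": -0.063, "tz": 0, "hand": 0}, {"ax": 0, "ay": 0, "az": -82, "tx": 0.148, "ty": -0.069, "tz": 0, "hand": 0}, {"ax": 0, "ay": 0, "az": -89, "tx": 0.16, "ty": -0.075, "tz": 0.01, "hand": 0}, {"ax": 0, "ay": 0, "az": -95, "tx": 0.171, "ty": -0.08, "tz": 0.03, "hand": 0}, {"ax": 0, "ay": 0, "az": -99, "tx": 0.179, "ty": -0.084, "tz": 0.05, "hand": 0}, {"ax": 0, "ay": 0, "az": -101, "tx": 0.183, "ty": -0.086, "tz": 0.07, "hand": 0}, {"ax": 0, "ay": 0, "az": -102, "tx": 0.184, "ty": -0.086, "tz": 0.09, "hand": 0}, {"ax": 0, "ay": 0, "az": -102, "tx": 0.184, "ty": -0.086, "tz": 0.1, "hand": 0}, {"ax": 0, "ay": 0, "az": -102, "tx": 0.184, "ty": -0.086, "tz": 0.1, "hand": 0}]}}

```text
t: 6.25
tool_pos: [468.5, 84.3, 215.2]
tcp_rot: [-0.002, -3.137, 0.001]
ft_force: [-0.2, 0.1, -1.9]
width: 9.2
gripper_force: 58.6
```

Run:
```python
from h import *
for n in("top","side"):
    im,W=look(n);np.savez(f"/tmp/{n}2.npz",im=im,W=W)
    m=(W[...,0]>400)&(W[...,0]<540)&(W[...,1]>125)&(W[...,1]<265);P=W[m]
    for lo in range(125,260,20):
        k=(P[:,1]>lo)&(P[:,1]<lo+20)&(P[:,2]>90)&(P[:,2]<230)
        if k.sum()>10: print(n,lo,k.sum(),np.percentile(P[k,2],[5,50,95]).round(1))
    print(rect(W,94-10,200,(600,-130),108,-12.2))
    print("lower",rect(W,87,101,(598,-130),110))
o=arm.get_obs();print(o["t"],o["tool_pos"],o["tcp_rot"],o["width"],o["ft_force"],o["joint_pos"])
move((470,84,123),90)
```

```text
top 125 23 [145.1 175.4 177.7]
top 185 418 [ 93.8  97.4 176. ]
top 205 589 [ 93.4  96.5 175.2]
top 225 926 [ 94.6 136.1 176.2]
top 245 186 [173.  175.2 177.6]
(array([ 604.9, -125.9]), array([190.5, 181.3]), -12.2, 2246)
lower (array([ 600.5, -120.7]), array([172. , 180.3]), 78.39, 1012)
side 125 267 [ 93.3  97.2 176.4]
side 145 248 [ 93.1  97.5 167.2]
side 165 227 [ 93.4  97.  176.5]
side 185 186 [ 93.2 100.  174.7]
side 205 102 [ 94.4 134.7 174.1]
side 225 46 [ 95.2 124.2 173.5]
(array([ 603.6, -128.4]), array([191.9, 179.9]), -12.2, 2308)
lower (array([ 598.3, -127.4]), array([182.3, 172.3]), -12.98, 1029)
6.35 [470.04717984  84.27275644 217.03665932] [-2.89776314e-03 -3.14139938e+00  2.27724081e-04] 9.193004578243164 [-0.87606347 -0.39623807 -2.53307573] [ 3.27030664e-02  2.90675629e-01  1.87132438e+00 -1.66728457e-04
  9.79789347e-01 -1.53615546e+00]
shift [ 0.     -0.0003  0.094 ] turn [-0.  -0.  -0.1]
```

Request:
{"fn": "jog_arm", "kwargs": {"commands": [{"ax": 0, "ay": 0, "az": 0, "tx": 0, "ty": 0, "tz": 0.02, "hand": 0}, {"ax": 0, "ay": 0, "az": 0, "tx": 0, "ty": 0, "tz": 0.045, "hand": 0}, {"ax": 0, "ay": 0, "az": 0, "tx": 0, "ty": 0, "tz": 0.07, "hand": 0}, {"ax": 0, "ay": 0, "az": 0, "tx": 0, "ty": 0, "tz": 0.083, "hand": 0}, {"ax": 0, "ay": 0, "az": 0, "tx": 0, "ty": 0, "tz": 0.089, "hand": 0}, {"ax": 0, "ay": 0, "az": 0, "tx": 0, "ty": 0, "tz": 0.092, "hand": 0}, {"ax": 0, "ay": 0, "az": 0, "tx": 0, "ty": 0, "tz": 0.093, "hand": 0}, {"ax": 0, "ay": 0, "az": 0, "tx": 0, "ty": 0, "tz": 0.094, "hand": 0}, {"ax": 0, "ay": 0, "az": 0, "tx": 0, "ty": 0, "tz": 0.0945, "hand": 0}, {"ax": 0, "ay": 0, "az": 0, "tx": 0, "ty": 0, "tz": 0.0945, "hand": 0}]}}

```text
t: 7.35
tool_pos: [470.8, 84.3, 124.1]
tcp_rot: [0.003, 3.139, -0.0]
ft_force: [-1.0, -0.8, 8.7]
width: 9.3
gripper_force: 60.6
```

Request:
{"fn": "jog_arm", "kwargs": {"commands": [{"ax": 0, "ay": 0, "az": 0, "tx": 0, "ty": 0, "tz": 0, "hand": 0.2}, {"ax": 0, "ay": 0, "az": 0, "tx": 0, "ty": 0, "tz": 0, "hand": 0.4}, {"ax": 0, "ay": 0, "az": 0, "tx": 0, "ty": 0, "tz": 0, "hand": 0.45}, {"ax": 0, "ay": 0, "az": 0, "tx": 0, "ty": 0, "tz": 0, "hand": 0.45}, {"ax": 0, "ay": 0, "az": 0, "tx": 0, "ty": 0, "tz": -0.03, "hand": 0.45}, {"ax": 0, "ay": 0, "az": 0, "tx": 0, "ty": 0, "tz": -0.07, "hand": 0.45}, {"ax": 0, "ay": 0, "az": 0, "tx": 0, "ty": 0, "tz": -0.12, "hand": 0.45}, {"ax": 0, "ay": 0, "az": 0, "tx": 0, "ty": 0, "tz": -0.12, "hand": 1}, {"ax": 0, "ay": 0, "az": 0, "tx": 0, "ty": 0, "tz": -0.12, "hand": 1}]}}

```text
t: 8.25
tool_pos: [470.6, 84.4, 243.6]
tcp_rot: [0.003, 3.138, 0.0]
ft_force: [0.0, -0.3, -0.6]
width: 66.3
gripper_force: 0.0
```

Run:
```python
from h import *
for n in("top","side"):
    im,W=look(n);np.savez(f"/tmp/{n}3.npz",im=im,W=W)
    print(n,"upper",rect(W,77,91,(470,165),112),"lower",rect(W,87,101,(598,-130),108,-12.2),rect(W,87,101,(598,-130),108))
    save(n+"3.png",im)
o=arm.get_obs();print(o["t"],o["tool_pos"],o["ft_force"])
move((646.5,242.5,200),-71);move((646.5,242.5,80),-71)
```

```text
top upper (array([468.8, 233.5]), array([127.4,  35.8]), -0.04, 382) lower (array([ 600.5, -121.1]), array([179.8, 173.6]), -12.2, 960) (array([ 600.6, -121.1]), array([173.6, 179.6]), 77.63, 960)
side upper (array([467.1, 164.1]), array([171.5, 127. ]), -89.64, 532) lower (array([ 598.5, -127.9]), array([181.1, 170. ]), -12.2, 1001) (array([ 598.6, -127.5]), array([182., 170.]), -13.17, 1001)
8.35 [468.96387207  84.30668838 241.48693603] [ 0.85274509  0.38050553 -0.49649842]
shift [-0.1773  0.1585  0.0411] turn [ -0.2  -0.  160.9]
shift [-0.1776  0.1585  0.1611] turn [ -0.2  -0.  160.9]
```

View pics/top3.png

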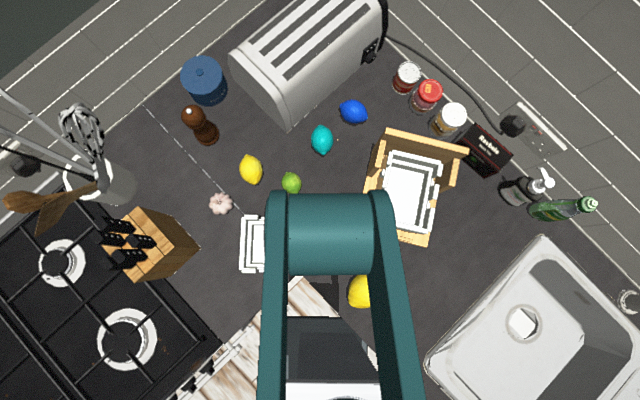

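The top view shows the upper tub standing on the worktop at (255,245), the lower tub still in the stand at (412,190), and the lemon unmoved at (251,169). Next is the lemon.

Request:
{"fn": "jog_arm", "kwargs": {"commands": [{"ax": 0, "ay": 0, "az": 4, "tx": -0.005, "ty": 0.005, "tz": 0, "hand": 1}, {"ax": 0, "ay": 0, "az": 12, "tx": -0.012, "ty": 0.012, "tz": 0, "hand": 1}, {"ax": 0, "ay": 0, "az": 160, "tx": -0.178, "ty": 0.159, "tz": 0.041, "hand": 1}, {"ax": 0, "ay": 0, "az": 160, "tx": -0.178, "ty": 0.159, "tz": 0.041, "hand": 1}, {"ax": 0, "ay": 0, "az": 160, "tx": -0.178, "ty": 0.159, "tz": 0.041, "hand": 1}, {"ax": 0, "ay": 0, "az": 160, "tx": -0.178, "ty": 0.159, "tz": 0.041, "hand": 1}, {"ax": 0, "ay": 0, "az": 160, "tx": -0.178, "ty": 0.159, "tz": 0.041, "hand": 1}, {"ax": 0, "ay": 0, "az": 160, "tx": -0.178, "ty": 0.159, "tz": 0.041, "hand": 1}, {"ax": 0, "ay": 0, "az": 160, "tx": -0.178, "ty": 0.159, "tz": 0.041, "hand": 1}, {"ax": 0, "ay": 0, "az": 160, "tx": -0.178, "ty": 0.159, "tz": 0.041, "hand": 1}, {"ax": 0, "ay": 0, "az": 160, "tx": -0.178, "ty": 0.159, "tz": 0.041, "hand": 1}, {"ax": 0, "ay": 0, "az": 160, "tx": -0.178, "ty": 0.159, "tz": 0.041, "hand": 1}, {"ax": 0, "ay": 0, "az": 160, "tx": -0.178, "ty": 0.159, "tz": 0.041, "hand": 1}, {"ax": 0, "ay": 0, "az": 160, "tx": -0.178, "ty": 0.159, "tz": 0.041, "hand": 1}, {"ax": 0, "ay": 0, "az": 160, "tx": -0.178, "ty": 0.159, "tz": 0.041, "hand": 1}, {"ax": 0, "ay": 0, "az": 160, "tx": -0.178, "ty": 0.159, "tz": 0.041, "hand": 1}, {"ax": 0, "ay": 0, "az": 160, "tx": -0.178, "ty": 0.159, "tz": 0.041, "hand": 1}, {"ax": 0, "ay": 0, "az": 160, "tx": -0.178, "ty": 0.159, "tz": 0.041, "hand": 1}, {"ax": 0, "ay": 0, "az": 160, "tx": -0.178, "ty": 0.159, "tz": 0.041, "hand": 1}, {"ax": 0, "ay": 0, "az": 160, "tx": -0.178, "ty": 0.159, "tz": 0.041, "hand": 1}]}}

```text
t: 10.35
tool_pos: [646.9, 242.6, 198.5]
tcp_rot: [3.095, 0.535, -0.007]
ft_force: [0.1, 0.0, 0.2]
width: 85.7
gripper_force: 0.0
```

Run:
```python
from h import *
o=arm.get_obs();print(o["t"],o["tool_pos"],o["tcp_rot"],o["joint_pos"])
move((646.8,243,78),-70)
```

```text
10.35 [646.85946746 242.62780486 198.4794477 ] [ 3.09517203  0.53531087 -0.00748107] [ 2.58968514e-01  5.84715445e-01  1.40108726e+00 -4.65335090e-05
  1.16057539e+00  1.48727117e+00]
shift [ 0.0006 -0.0003  0.1205] turn [-0.   0.3 -0.4]
```

Request:
{"fn": "jog_arm", "kwargs": {"commands": [{"ax": 0, "ay": 0, "az": 0, "tx": 0, "ty": 0, "tz": 0.03, "hand": 1}, {"ax": 0, "ay": 0, "az": 0, "tx": 0, "ty": 0, "tz": 0.07, "hand": 1}, {"ax": 0, "ay": 0, "az": 0, "tx": 0, "ty": 0, "tz": 0.1, "hand": 1}, {"ax": 0, "ay": 0, "az": 0, "tx": 0, "ty": 0, "tz": 0.115, "hand": 1}, {"ax": 0, "ay": 0, "az": 0, "tx": 0, "ty": 0, "tz": 0.12, "hand": 1}, {"ax": 0, "ay": 0, "az": 0, "tx": 0, "ty": 0, "tz": 0.12, "hand": 0.5}, {"ax": 0, "ay": 0, "az": 0, "tx": 0, "ty": 0, "tz": 0.12, "hand": 0.3}, {"ax": 0, "ay": 0, "az": 0, "tx": 0, "ty": 0, "tz": 0.12, "hand": 0.3}, {"ax": 0, "ay": 0, "az": 0, "tx": 0, "ty": 0, "tz": 0.12, "hand": 0}, {"ax": 0, "ay": 0, "az": 0, "tx": 0, "ty": 0, "tz": 0.12, "hand": 0}]}}

```text
t: 11.35
tool_pos: [649.6, 243.3, 83.6]
tcp_rot: [-3.094, -0.543, -0.006]
ft_force: [0.1, -0.3, 6.5]
width: 51.7
gripper_force: 63.2
```

Request:
{"fn": "jog_arm", "kwargs": {"commands": [{"ax": 0, "ay": 0, "az": 0, "tx": 0, "ty": 0, "tz": -0.015, "hand": 0}, {"ax": 0, "ay": 0, "az": 0, "tx": 0, "ty": 0, "tz": -0.04, "hand": 0}, {"ax": 0, "ay": 0, "az": 0, "tx": 0, "ty": 0, "tz": -0.08, "hand": 0}, {"ax": 0, "ay": 0, "az": 0, "tx": 0, "ty": 0, "tz": -0.12, "hand": 0}, {"ax": 0, "ay": 0, "az": 0, "tx": 0, "ty": 0, "tz": -0.16, "hand": 0}, {"ax": 0, "ay": 0, "az": 0, "tx": 0, "ty": 0, "tz": -0.18, "hand": 0}, {"ax": 0, "ay": 0, "az": 0, "tx": 0, "ty": 0, "tz": -0.18, "hand": 0}]}}

```text
t: 12.05
tool_pos: [650.0, 243.6, 266.8]
tcp_rot: [-3.094, -0.543, -0.013]
ft_force: [0.5, -0.6, -1.4]
width: 51.6
gripper_force: 63.1
```

Run:
```python
from h import *
o=arm.get_obs();print(o["t"],o["tool_pos"],o["width"],o["gripper_force"],o["ft_force"])
cs=[]
for n in("top","side"):
    z=np.load(f"/tmp/{n}3.npz");im,W=z["im"],z["W"].copy()
    W[cv2.cvtColor(im,cv2.COLOR_RGB2HSV)[...,1]>45]=np.nan
    r=rect(W,87,101,(598,-130),108,-12.2);print(n,r,rect(W,87,101,(598,-130),108))
    print("upper",rect(W,77,91,(470,165),112,90))
move((598.7,-129,260),-12.2)
```

```text
12.05 [649.98871412 243.57979896 266.75144565] 51.63777634061561 63.12048281659372 [ 0.48613689 -0.5650075  -1.37365563]
top (array([ 595. , -127.2]), array([171.6, 128.7]), -12.2, 796) (array([ 594.8, -127.3]), array([171.8, 128.3]), -11.75, 796)
upper (array([468.8, 233.5]), array([ 35.8, 127.4]), 90, 382)
side (array([ 597.1, -128.3]), array([178.7, 127.4]), -12.2, 825) (array([ 597.1, -128.2]), array([178.8, 127.4]), -11.56, 825)
upper (array([467.3, 164.1]), array([171.1, 127.1]), 90, 532)
shift [-0.1751  0.3329  0.0056] turn [  0.3  -0.4 -57.9]
```

Request:
{"fn": "jog_arm", "kwargs": {"commands": [{"ax": 0, "ay": 0, "az": -2, "tx": -0.007, "ty": 0.013, "tz": 0, "hand": 0}, {"ax": 0, "ay": 0, "az": -6, "tx": -0.02, "ty": 0.037, "tz": 0, "hand": 0}, {"ax": 0, "ay": 0, "az": -11, "tx": -0.036, "ty": 0.066, "tz": 0, "hand": 0}, {"ax": 0, "ay": 0, "az": -17, "tx": -0.054, "ty": 0.1, "tz": 0, "hand": 0}, {"ax": 0, "ay": 0, "az": -23, "tx": -0.072, "ty": 0.134, "tz": 0, "hand": 0}, {"ax": 0, "ay": 0, "az": -29, "tx": -0.09, "ty": 0.167, "tz": 0, "hand": 0}, {"ax": 0, "ay": 0, "az": -35, "tx": -0.108, "ty": 0.2, "tz": 0, "hand": 0}, {"ax": 0, "ay": 0, "az": -41, "tx": -0.126, "ty": 0.234, "tz": 0, "hand": 0}, {"ax": 0, "ay": 0, "az": -47, "tx": -0.144, "ty": 0.267, "tz": 0, "hand": 0}, {"ax": 0, "ay": 0, "az": -52, "tx": -0.16, "ty": 0.297, "tz": 0, "hand": 0}, {"ax": 0, "ay": 0, "az": -56, "tx": -0.172, "ty": 0.319, "tz": 0.006, "hand": 0}, {"ax": 0, "ay": 0, "az": -58, "tx": -0.178, "ty": 0.33, "tz": 0.006, "hand": 0}, {"ax": 0, "ay": 0, "az": -58, "tx": -0.178, "ty": 0.33, "tz": 0.006, "hand": 0}, {"ax": 0, "ay": 0, "az": -58, "tx": -0.178, "ty": 0.33, "tz": 0.006, "hand": 0}]}}

```text
t: 13.45
tool_pos: [592.4, -127.5, 254.4]
tcp_rot: [-2.444, -1.971, 0.001]
ft_force: [0.8, 0.3, -2.1]
width: 51.4
gripper_force: 63.1
```

Run:
```python
from h import *
o=arm.get_obs();print(o["t"],o["tool_pos"],o["width"],o["tcp_rot"])
for n in ("top","side"):
    im,W=look(n)
    hsv=cv2.cvtColor(im,cv2.COLOR_RGB2HSV);l=(cv2.inRange(hsv,(22,140,60),(34,255,255))>0)&(np.hypot(W[...,0]-595,W[...,1]+127)<100)
    P=W[l]
    if len(P): print(n,len(P),P.min(0),P.max(0))
move((595,-127.3,110),-11.8)
```

```text
13.45 [ 592.41031096 -127.45196619  254.44293679] 51.37222374988929 [-2.44355227e+00 -1.97140387e+00  1.16360128e-03]
top 315 [ 570.12168139 -122.38803974  195.94601712] [618.63843952 -90.71921142 316.2663776 ]
side 227 [ 557.37993432 -163.69387086   92.36290625] [681.96007606 -92.95530134 267.91649078]
shift [-1.00e-04  2.30e-03  1.45e-01] turn [-0.1 -0.  -0.3]
```

Request:
{"fn": "jog_arm", "kwargs": {"commands": [{"ax": 0, "ay": 0, "az": 0, "tx": 0, "ty": 0.002, "tz": 0.02, "hand": 0}, {"ax": 0, "ay": 0, "az": 0, "tx": 0, "ty": 0.002, "tz": 0.05, "hand": 0}, {"ax": 0, "ay": 0, "az": 0, "tx": 0, "ty": 0.002, "tz": 0.08, "hand": 0}, {"ax": 0, "ay": 0, "az": 0, "tx": 0, "ty": 0.002, "tz": 0.105, "hand": 0}, {"ax": 0, "ay": 0, "az": 0, "tx": 0, "ty": 0.002, "tz": 0.125, "hand": 0}, {"ax": 0, "ay": 0, "az": 0, "tx": 0, "ty": 0.002, "tz": 0.14, "hand": 0}, {"ax": 0, "ay": 0, "az": 0, "tx": 0, "ty": 0.002, "tz": 0.149, "hand": 0}, {"ax": 0, "ay": 0, "az": 0, "tx": 0, "ty": 0.002, "tz": 0.149, "hand": 0}, {"ax": 0, "ay": 0, "az": 0, "tx": 0, "ty": 0.002, "tz": 0.149, "hand": 0}]}}

```text
t: 14.45
tool_pos: [595.6, -128.2, 107.0]
tcp_rot: [2.442, 1.975, 0.001]
ft_force: [-1.1, -0.4, -0.7]
width: 51.8
gripper_force: 63.1
```

Request:
{"fn": "jog_arm", "kwargs": {"commands": [{"ax": 0, "ay": 0, "az": 0, "tx": 0, "ty": 0, "tz": 0.001, "hand": 0.7}, {"ax": 0, "ay": 0, "az": 0, "tx": 0, "ty": 0, "tz": 0.001, "hand": 0.8}, {"ax": 0, "ay": 0, "az": 0, "tx": 0, "ty": 0, "tz": 0.001, "hand": 0.85}, {"ax": 0, "ay": 0, "az": 0, "tx": 0, "ty": 0, "tz": 0.001, "hand": 0.85}, {"ax": 0, "ay": 0, "az": 0, "tx": 0, "ty": 0, "tz": -0.02, "hand": 0.85}, {"ax": 0, "ay": 0, "az": 0, "tx": 0, "ty": 0, "tz": -0.06, "hand": 0.85}, {"ax": 0, "ay": 0, "az": 0, "tx": 0, "ty": 0, "tz": -0.11, "hand": 0.85}, {"ax": 0, "ay": 0, "az": 0, "tx": 0, "ty": 0, "tz": -0.15, "hand": 0.5}, {"ax": 0, "ay": 0, "az": 0, "tx": 0, "ty": 0, "tz": -0.15, "hand": 0.5}]}}

```text
t: 15.35
tool_pos: [598.4, -129.4, 263.2]
tcp_rot: [2.435, 1.968, 0.01]
ft_force: [0.6, 0.0, 0.2]
width: 44.4
gripper_force: 0.0
```

Run:
```python
from h import *
o=arm.get_obs();print(o["t"],o["tool_pos"],o["width"],o["tcp_rot"],o["joint_pos"])
for n in ("top","side"):
    im,W=look(n);np.savez(f"/tmp/{n}4.npz",im=im,W=W)
    hsv=cv2.cvtColor(im,cv2.COLOR_RGB2HSV);l=(cv2.inRange(hsv,(22,140,60),(34,255,255))>0)&(np.hypot(W[...,0]-595,W[...,1]+127)<70)
    P=W[l]
    if len(P): print(n,len(P),P.min(0),P.max(0),P.mean(0))
    print("upper",rect(W,77,91,(470,165),112))
move((468,246,240),-90)
```

```text
15.35 [ 598.43193045 -129.39984983  263.20570936] 44.40325841007995 [2.43522068 1.96836487 0.01009609] [-3.25683985e-01  4.08765454e-01  1.53910384e+00 -9.05901791e-05
  1.18155371e+00 -1.14404802e-01]
top 489 [ 567.75617917 -165.61491394   40.89486048] [618.69242914 -92.65782352 202.65727386] [ 592.84673684 -124.60340634   61.51186003]
upper (array([468.8, 165.3]), array([171.3, 127.1]), -89.87, 991)
side 420 [ 567.24397652 -165.08112294   41.25162019] [616.1656867  -95.28815754  71.44171337] [ 588.58929283 -130.21134475   59.73326919]
upper (array([464.3, 164.2]), array([171.7, 120.5]), 89.73, 536)
shift [ 0.3394 -0.2033  0.0171] turn [ 0.2 -0.1 77.9]
```

The lemon lies in the lower tub (top at 71 mm, which fits its 56 mm height on the floor). The upper tub stands at (468,165). Now I re-grasp its +x end.

Request:
{"fn": "jog_arm", "kwargs": {"commands": [{"ax": 0, "ay": 0, "az": 4, "tx": 0.017, "ty": -0.01, "tz": 0, "hand": 0.5}, {"ax": 0, "ay": 0, "az": 11, "tx": 0.05, "ty": -0.03, "tz": 0, "hand": 0.5}, {"ax": 0, "ay": 0, "az": 78, "tx": 0.34, "ty": -0.203, "tz": 0.017, "hand": 0.5}, {"ax": 0, "ay": 0, "az": 78, "tx": 0.34, "ty": -0.203, "tz": 0.017, "hand": 0.5}, {"ax": 0, "ay": 0, "az": 78, "tx": 0.34, "ty": -0.203, "tz": 0.017, "hand": 0.5}, {"ax": 0, "ay": 0, "az": 78, "tx": 0.34, "ty": -0.203, "tz": 0.017, "hand": 0.5}, {"ax": 0, "ay": 0, "az": 78, "tx": 0.34, "ty": -0.203, "tz": 0.017, "hand": 0.5}, {"ax": 0, "ay": 0, "az": 78, "tx": 0.34, "ty": -0.203, "tz": 0.017, "hand": 0.5}, {"ax": 0, "ay": 0, "az": 78, "tx": 0.34, "ty": -0.203, "tz": 0.017, "hand": 0.5}, {"ax": 0, "ay": 0, "az": 78, "tx": 0.34, "ty": -0.203, "tz": 0.017, "hand": 0.5}, {"ax": 0, "ay": 0, "az": 78, "tx": 0.34, "ty": -0.203, "tz": 0.017, "hand": 0.5}, {"ax": 0, "ay": 0, "az": 78, "tx": 0.34, "ty": -0.203, "tz": 0.017, "hand": 0.5}, {"ax": 0, "ay": 0, "az": 78, "tx": 0.34, "ty": -0.203, "tz": 0.017, "hand": 0.5}, {"ax": 0, "ay": 0, "az": 78, "tx": 0.34, "ty": -0.203, "tz": 0.017, "hand": 0.5}, {"ax": 0, "ay": 0, "az": 78, "tx": 0.34, "ty": -0.203, "tz": 0.017, "hand": 0.5}]}}

```text
t: 16.95
tool_pos: [468.0, 246.1, 239.1]
tcp_rot: [3.141, -0.003, -0.001]
ft_force: [0.3, -0.5, 0.4]
width: 42.7
gripper_force: 0.0
```

Run:
```python
from h import *
o=arm.get_obs();print(o["t"],o["tool_pos"],o["width"],o["tcp_rot"],o["joint_pos"])
move((468.2,246,123),-90)
for n in ("top","side"):
    im,W=look(n);np.savez(f"/tmp/{n}5.npz",im=im,W=W)
    W[cv2.cvtColor(im,cv2.COLOR_RGB2HSV)[...,1]>45]=np.nan
    r=rect(W,87,101,(595,-127),108,-11.8);print(n,r,rect(W,87,101,(595,-127),108))
```

```text
16.95 [467.95047889 246.128461   239.1079151 ] 42.65267163718682 [ 3.14127733e+00 -3.39392342e-03 -8.38297240e-04] [ 3.53586576e-01  3.28418957e-01  1.74050376e+00 -1.23489824e-04
  1.07327928e+00  1.92660273e+00]
shift [3.000e-04 1.000e-04 1.161e-01] turn [ 0.   0.  -0.1]
top (array([ 594.8, -127.2]), array([171.8, 128.1]), -11.8, 997) (array([ 594.8, -127.2]), array([171.9, 128.1]), -11.85, 997)
side (array([ 596.9, -128.2]), array([179.5, 127.4]), -11.8, 830) (array([ 596.9, -128.2]), array([179.5, 127.4]), -11.72, 830)
```

Request:
{"fn": "jog_arm", "kwargs": {"commands": [{"ax": 0, "ay": 0, "az": 0, "tx": 0, "ty": 0, "tz": 0.03, "hand": 0.5}, {"ax": 0, "ay": 0, "az": 0, "tx": 0, "ty": 0, "tz": 0.07, "hand": 0.5}, {"ax": 0, "ay": 0, "az": 0, "tx": 0, "ty": 0, "tz": 0.1, "hand": 0.5}, {"ax": 0, "ay": 0, "az": 0, "tx": 0, "ty": 0, "tz": 0.113, "hand": 0.5}, {"ax": 0, "ay": 0, "az": 0, "tx": 0, "ty": 0, "tz": 0.116, "hand": 0.5}, {"ax": 0, "ay": 0, "az": 0, "tx": 0, "ty": 0, "tz": 0.116, "hand": 0.5}, {"ax": 0, "ay": 0, "az": 0, "tx": 0, "ty": 0, "tz": 0.116, "hand": 0}, {"ax": 0, "ay": 0, "az": 0, "tx": 0, "ty": 0, "tz": 0.116, "hand": 0}, {"ax": 0, "ay": 0, "az": 0, "tx": 0, "ty": 0, "tz": 0.116, "hand": 0}, {"ax": 0, "ay": 0, "az": 0, "tx": 0, "ty": 0, "tz": 0.116, "hand": 0}, {"ax": 0, "ay": 0, "az": 0, "tx": 0, "ty": 0, "tz": 0.116, "hand": 0}, {"ax": 0, "ay": 0, "az": 0, "tx": 0, "ty": 0, "tz": 0.116, "hand": 0}]}}

```text
t: 18.25
tool_pos: [468.8, 246.8, 124.8]
tcp_rot: [-3.141, 0.003, -0.004]
ft_force: [0.2, -1.2, 5.6]
width: 9.4
gripper_force: 58.9
```

Request:
{"fn": "jog_arm", "kwargs": {"commands": [{"ax": 0, "ay": 0, "az": 0, "tx": 0, "ty": 0, "tz": -0.01, "hand": 0}, {"ax": 0, "ay": 0, "az": 0, "tx": 0, "ty": 0, "tz": -0.03, "hand": 0}, {"ax": 0, "ay": 0, "az": 0, "tx": 0, "ty": 0, "tz": -0.06, "hand": 0}, {"ax": 0, "ay": 0, "az": 0, "tx": 0, "ty": 0, "tz": -0.095, "hand": 0}, {"ax": 0, "ay": 0, "az": 0, "tx": 0, "ty": 0, "tz": -0.13, "hand": 0}, {"ax": 0, "ay": 0, "az": 0, "tx": 0, "ty": 0, "tz": -0.165, "hand": 0}, {"ax": 0, "ay": 0, "az": 0, "tx": 0, "ty": 0, "tz": -0.19, "hand": 0}, {"ax": 0, "ay": 0, "az": 0, "tx": 0, "ty": 0, "tz": -0.2, "hand": 0}, {"ax": 0, "ay": 0, "az": 0, "tx": 0, "ty": 0, "tz": -0.2, "hand": 0}]}}

```text
t: 19.15
tool_pos: [468.2, 247.0, 324.9]
tcp_rot: [-3.14, 0.003, -0.004]
ft_force: [0.2, -0.9, -2.7]
width: 9.1
gripper_force: 58.7
```

Run:
```python
from h import *
o=arm.get_obs();print(o["t"],o["tool_pos"],o["width"],o["gripper_force"])
a=np.radians(-11.8);p=np.array([594.9,-127.4])-81*np.array([np.cos(a),np.sin(a)]);print(p)
move((*p,325),-11.8)
for n in ("top","side"):
    im,W=look(n)
    zr=o["tool_pos"][2]-39
    print(n,rect(W,zr-8,zr+8,(468,165),112))
```

```text
19.15 [468.19857366 246.9685768  324.94986055] 9.138657769432994 58.69178116321564
[ 515.61174151 -110.8358198 ]
shift [ 4.800e-02  3.577e-01 -3.000e-04] turn [  0.1  -0.2 -78.3]
top (array([468.2, 164.7]), array([169.5, 127.7]), -89.94, 1241)
side (array([466.6, 166.6]), array([175.6, 127.8]), 89.73, 945)
```

Request:
{"fn": "jog_arm", "kwargs": {"commands": [{"ax": 0, "ay": 0, "az": -1.5, "tx": 0.001, "ty": 0.007, "tz": 0, "hand": 0}, {"ax": 0, "ay": 0, "az": -4.5, "tx": 0.003, "ty": 0.021, "tz": 0, "hand": 0}, {"ax": 0, "ay": 0, "az": -9, "tx": 0.0055, "ty": 0.041, "tz": 0, "hand": 0}, {"ax": 0, "ay": 0, "az": -14, "tx": 0.0085, "ty": 0.064, "tz": 0, "hand": 0}, {"ax": 0, "ay": 0, "az": -20, "tx": 0.012, "ty": 0.091, "tz": 0, "hand": 0}, {"ax": 0, "ay": 0, "az": -26, "tx": 0.016, "ty": 0.119, "tz": 0, "hand": 0}, {"ax": 0, "ay": 0, "az": -32, "tx": 0.02, "ty": 0.146, "tz": 0, "hand": 0}, {"ax": 0, "ay": 0, "az": -38, "tx": 0.023, "ty": 0.174, "tz": 0, "hand": 0}, {"ax": 0, "ay": 0, "az": -44, "tx": 0.027, "ty": 0.201, "tz": 0, "hand": 0}, {"ax": 0, "ay": 0, "az": -50, "tx": 0.031, "ty": 0.229, "tz": 0, "hand": 0}, {"ax": 0, "ay": 0, "az": -56, "tx": 0.034, "ty": 0.256, "tz": 0, "hand": 0}, {"ax": 0, "ay": 0, "az": -62, "tx": 0.038, "ty": 0.284, "tz": 0, "hand": 0}, {"ax": 0, "ay": 0, "az": -68, "tx": 0.042, "ty": 0.311, "tz": 0, "hand": 0}, {"ax": 0, "ay": 0, "az": -73, "tx": 0.045, "ty": 0.334, "tz": 0, "hand": 0}, {"ax": 0, "ay": 0, "az": -76.5, "tx": 0.047, "ty": 0.35, "tz": 0, "hand": 0}, {"ax": 0, "ay": 0, "az": -78.3, "tx": 0.048, "ty": 0.3575, "tz": 0, "hand": 0}, {"ax": 0, "ay": 0, "az": -78.3, "tx": 0.048, "ty": 0.3575, "tz": 0, "hand": 0}, {"ax": 0, "ay": 0, "az": -78.3, "tx": 0.048, "ty": 0.3575, "tz": 0.06, "hand": 0}, {"ax": 0, "ay": 0, "az": -78.3, "tx": 0.048, "ty": 0.3575, "tz": 0.06, "hand": 0}, {"ax": 0, "ay": 0, "az": -78.3, "tx": 0.048, "ty": 0.3575, "tz": 0.06, "hand": 0}]}}

```text
t: 21.25
tool_pos: [512.8, -109.6, 260.7]
tcp_rot: [-2.433, -1.977, 0.006]
ft_force: [0.4, -0.8, -1.5]
width: 8.9
gripper_force: 59.8
```

Run:
```python
from h import *
for i in range(2):
  for n in ("top","side"):
    im,W=look(n);np.savez(f"/tmp/{n}6.npz",im=im,W=W)
    if i==0: continue
    save(n+"6.png",im)
    o=arm.get_obs();zr=o["tool_pos"][2]-39
    W[cv2.cvtColor(im,cv2.COLOR_RGB2HSV)[...,1]>45]=np.nan
    print(n,"held",rect(W,zr-7,zr+7,(595,-127),112),rect(W,zr-7,zr+7,(595,-127),112,-11.8))
    print(n,"lower",rect(W,87,101,(595,-127),112,-11.8))
print(o["t"],o["tool_pos"],o["tcp_rot"],o["width"],zr)
move((515.6,-110.8,209),-11.8)
```

```text
top held (array([ 595.7, -122.1]), array([171.6, 118.5]), -12.54, 770) (array([ 595.9, -123. ]), array([171.2, 118.9]), -11.8, 770)
top lower (array([ 598.6, -105.3]), array([170.4,  84. ]), -11.8, 428)
side held (array([ 579.6, -167.2]), array([182.5,  77.4]), -27.14, 405) (array([ 587. , -164.9]), array([174.2,  52.7]), -11.8, 405)
side lower (array([ 590.4, -127.7]), array([166.8, 125.9]), -11.8, 406)
21.45 [ 516.19511207 -110.96471625  264.90746094] [2.43613226e+00 1.98010640e+00 1.93201440e-03] 9.162851057524842 225.90746093622147
shift [ 0.0001 -0.0008  0.0559] turn [0.1 0.  0. ]
```

View pics/side6.png

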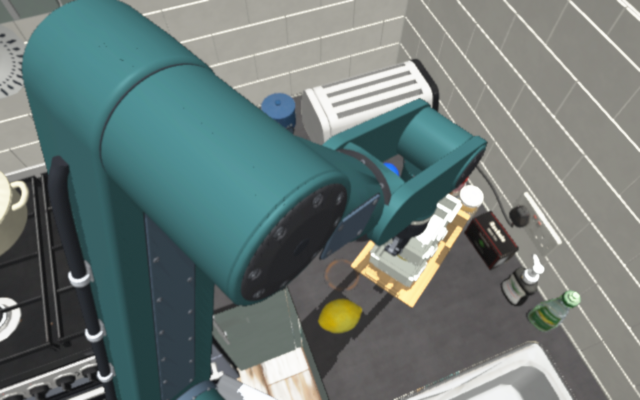

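The side view shows the tub held level over the stand at (415,245). The top-view measurement puts it within about 1 mm of the lower tub, so I lower it.

Request:
{"fn": "jog_arm", "kwargs": {"commands": [{"ax": 0, "ay": 0, "az": 0, "tx": 0, "ty": -0.0005, "tz": 0.01, "hand": 0}, {"ax": 0, "ay": 0, "az": 0, "tx": 0, "ty": -0.0005, "tz": 0.022, "hand": 0}, {"ax": 0, "ay": 0, "az": 0, "tx": 0, "ty": -0.0005, "tz": 0.034, "hand": 0}, {"ax": 0, "ay": 0, "az": 0, "tx": 0, "ty": -0.0005, "tz": 0.041, "hand": 0}, {"ax": 0, "ay": 0, "az": 0, "tx": 0, "ty": -0.0005, "tz": 0.045, "hand": 0}, {"ax": 0, "ay": 0, "az": 0, "tx": 0, "ty": -0.0005, "tz": 0.048, "hand": 0}, {"ax": 0, "ay": 0, "az": 0, "tx": 0, "ty": -0.0005, "tz": 0.05, "hand": 0}, {"ax": 0, "ay": 0, "az": 0, "tx": 0, "ty": -0.0005, "tz": 0.052, "hand": 0}, {"ax": 0, "ay": 0, "az": 0, "tx": 0, "ty": -0.0005, "tz": 0.053, "hand": 0}, {"ax": 0, "ay": 0, "az": 0, "tx": 0, "ty": -0.0005, "tz": 0.053, "hand": 0}]}}

```text
t: 22.45
tool_pos: [514.9, -110.9, 210.9]
tcp_rot: [2.437, 1.981, 0.0]
ft_force: [-0.9, -0.6, 0.5]
width: 9.0
gripper_force: 60.2
```

Run:
```python
from h import *
o=arm.get_obs();print(o["t"],o["tool_pos"],o["tcp_rot"],o["ft_force"],o["moment"])
im,W=look("top");P=W[(W[...,2]>120)&(W[...,2]<185)&(np.hypot(W[...,0]-595,W[...,1]+127)<90)]
print(np.histogram(P[:,2],bins=np.arange(120,186,4)))
W[cv2.cvtColor(im,cv2.COLOR_RGB2HSV)[...,1]>45]=np.nan
print(rect(W,160,182,(595,-127),112,-11.8))
```

```text
22.45 [ 514.92615402 -110.92761796  210.90018697] [2.43739891e+00 1.98080388e+00 3.25744571e-04] [-0.91775619 -0.57887697  0.51824187] [0.0312566  0.32868095 0.07750017]
(array([ 42,  57, 248,  97,  33,  28,  32,  39,  25,  34,  36,  48, 389,
        70,   1,   0]), array([120, 124, 128, 132, 136, 140, 144, 148, 152, 156, 160, 164, 168,
       172, 176, 180, 184]))
(array([ 596.3, -120.6]), array([172.7, 113.6]), -11.8, 725)
```

Request:
{"fn": "jog_arm", "kwargs": {"commands": [{"ax": 0, "ay": 0, "az": 0, "tx": 0, "ty": 0, "tz": 0.001, "hand": 0}, {"ax": 0, "ay": 0, "az": 0, "tx": 0, "ty": 0, "tz": 0.0015, "hand": 0}, {"ax": 0, "ay": 0, "az": 0, "tx": 0, "ty": 0, "tz": 0.002, "hand": 0}, {"ax": 0, "ay": 0, "az": 0, "tx": 0, "ty": 0, "tz": 0.002, "hand": 0}]}}

```text
t: 22.9
tool_pos: [514.7, -110.9, 210.6]
tcp_rot: [2.437, 1.981, 0.0]
ft_force: [-7.1, 1.4, 19.0]
width: 9.0
gripper_force: 63.2
```

Request:
{"fn": "jog_arm", "kwargs": {"commands": [{"ax": 0, "ay": 0, "az": 0, "tx": 0, "ty": 0, "tz": -0.0015, "hand": 0}, {"ax": 0, "ay": 0, "az": 0, "tx": 0, "ty": 0, "tz": -0.0015, "hand": 0.15}, {"ax": 0, "ay": 0, "az": 0, "tx": 0, "ty": 0, "tz": -0.0015, "hand": 0.4}, {"ax": 0, "ay": 0, "az": 0, "tx": 0, "ty": 0, "tz": -0.0015, "hand": 0.45}, {"ax": 0, "ay": 0, "az": 0, "tx": 0, "ty": 0, "tz": -0.0015, "hand": 0.45}, {"ax": 0, "ay": 0, "az": 0, "tx": 0, "ty": 0, "tz": -0.02, "hand": 0.45}, {"ax": 0, "ay": 0, "az": 0, "tx": 0, "ty": 0, "tz": -0.05, "hand": 0.45}, {"ax": 0, "ay": 0, "az": 0, "tx": 0, "ty": 0, "tz": -0.09, "hand": 0.45}, {"ax": 0, "ay": 0, "az": 0, "tx": 0, "ty": 0, "tz": -0.12, "hand": 0.45}, {"ax": 0, "ay": 0, "az": 0, "tx": 0.15, "ty": -0.08, "tz": -0.12, "hand": 0.45}, {"ax": 0, "ay": 0, "az": 0, "tx": 0.25, "ty": -0.08, "tz": -0.12, "hand": 0.45}, {"ax": 0, "ay": 0, "az": 0, "tx": 0.3, "ty": -0.08, "tz": -0.12, "hand": 0.45}, {"ax": 0, "ay": 0, "az": 0, "tx": 0.3, "ty": -0.08, "tz": -0.12, "hand": 0.45}, {"ax": 0, "ay": 0, "az": 0, "tx": 0.3, "ty": -0.08, "tz": -0.12, "hand": 0.45}, {"ax": 0, "ay": 0, "az": 0, "tx": 0.3, "ty": -0.08, "tz": -0.12, "hand": 0.45}, {"ax": 0, "ay": 0, "az": 0, "tx": 0.3, "ty": -0.08, "tz": -0.12, "hand": 0.45}, {"ax": 0, "ay": 0, "az": 0, "tx": 0.3, "ty": -0.08, "tz": -0.12, "hand": 0.45}]}}

```text
t: 24.6
tool_pos: [497.5, 200.9, 328.1]
tcp_rot: [-2.434, -1.986, 0.001]
ft_force: [0.1, -0.0, 0.5]
width: 38.7
gripper_force: 0.0
```

Run:
```python
from h import *
for n in ("top","side"):
    im,W=look(n);save(n+"7.png",im)
    hs=cv2.cvtColor(im,cv2.COLOR_RGB2HSV)[...,1]
    W[hs>45]=np.nan
    print(n,rect(W,162,178,(595,-127),112,-11.8),rect(W,162,178,(595,-127),112))
    P=W[(W[...,2]>162)&(W[...,2]<178)&(np.hypot(W[...,0]-595,W[...,1]+127)<112)]
    A=np.c_[P[:,:2],np.ones(len(P))];print("slope",np.linalg.lstsq(A,P[:,2],rcond=None)[0],np.median(P[:,2]))
    print("lower",rect(W,88,100,(595,-127),112,-11.8))
print(arm.get_obs()["t"],arm.get_obs()["tool_pos"])
```

```text
top (array([ 595.1, -128.2]), array([172.2, 128.1]), -11.8, 1186) (array([ 595.1, -128.2]), array([172.2, 128.1]), -11.86, 1186)
slope [-2.43474288e-03  6.12293162e-03  1.72124941e+02] 170.25798307373492
lower (array([ 591.7, -118.6]), array([161.9, 111.5]), -11.8, 2441)
side (array([ 597.1, -129.2]), array([178.4, 127.3]), -11.8, 970) (array([ 597.1, -129.2]), array([178.5, 127.3]), -11.77, 970)
slope [-3.23713998e-03 -1.46685123e-03  1.70625865e+02] 169.33486980513447
lower (array([ 586. , -128.5]), array([156.4, 120.8]), -11.8, 1669)
24.7 [497.66508105 198.40891475 328.06012254]
```

View pics/side7.png

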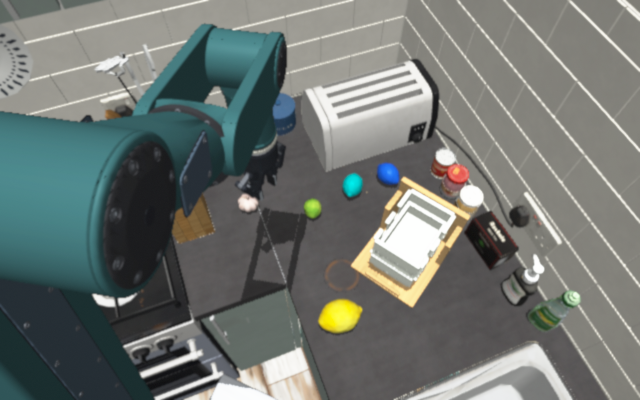

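The side view shows the tub stacked level on the lower one at (412,240). Its rim is at 170 mm and its centre is within 1 mm of the lower tub's. The garlic (248,203) and lime (312,208) are unmoved, and the arm is clear.

```bash
python3 -c "
from bench import arm
print(arm.hand_in())"
```

```text
the job is handed in; nothing more can be done
None
```

I handed the job in at about 25 s: by camera the upper tub is stacked level and end for end on the lower tub with the lemon inside, the garlic and lime are in place, and the hand-in returned no verdict.

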